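# Lift a glued panel out of its jig and rack it to dry

## Robot

A 6-joint arm with a two-finger parallel gripper is mounted at the origin on a cart in front of the work surface, level with it; the furniture and walls round the work are solid. World frame = base frame: x ahead of the robot, y to its left, z up, the work surface at z = 0. Lengths are in m, angles in rad, forces in N, time in s.
With the tool pointing down it reaches from about 0.25 to 0.8 m from the base axis. Payload 3.9 kg.
Tool frame: the origin (TCP) lies between the finger pads; the fingertips stand 25 mm ahead of it and the grasp point (between the pads) lies 6 mm ahead of it; z points along the fingers, y is the line along which they close (so a half turn about z gives the same grasp; the last joint's range is limited). The gripper opens to 85 mm and grips with 20 to 120 N. Pads are 22 mm wide; open, the fingers measure 114 mm over their backs; the gripper's body (76 mm by 85 mm) begins 54 mm behind the grasp point. The pads swing forward as they close: fully open they stand 13 mm farther back than shut.
Start: joints at [1.238, 0.26, -0.138, 1.173, 0, 1.571], TCP at [0.172, 0.496, 0.256] pointing down, gripper open.
Joint ranges: [-2.78, 2.78], [-0.83, 1.72], [-1.28, 1.37], [-1.9, 2.12], [-1.57, 1.48], [-3.14, 3.14]. Speed limits (rad/s): [2.57, 2.57, 3.14, 3.14, 3.14, 3.14].

## Interface

Orientations are given as a rotation vector (axis times angle).
In Python, from station import bot gives the robot as it stands. The module is installed in compiled form; this text tells all that it offers.
- The arm moves only by the shell command python3 -m jog 'ROWS' [FORCE]. ROWS is JSON, a list of rows, each a list of 3 entries, a list of its own where there are three numbers: the shift along the tool's x, y, z in m, then the turn, a rotation vector about the tool's x, y, z in rad, then the finger opening in m, from 0 to 0.0854. A call has 1 to 10 rows; each row is the pose to reach, as a shift and turn from the pose commanded when the call began, along the tool's axes at that moment; what a row does not reach only later rows make up. A row lasts 1/12 s, in which the tool goes at most 41.7 mm and 7.16 degrees, less where a joint would pass 70% of its speed; a pose out of reach is approached as far as the arm can. A call with a gripper value outside its range is refused whole. The fingers move at their own pace and stop on an object; FORCE is the grip in N (left out, the last holds). Time passes only in rows, so rows that repeat a pose let the fingers close. It gives the time, the measured TCP pose, the force, the opening and the grip force at its end, in the units of the state.
- bot.sense(): the state, without advancing time (a new reading comes with each control period).
- bot.get_image(name): name is "scene" or "side" or "wrist"; returns (picture, depth): 480x640x3 uint8, blue, green, red; 480x640 float32, m along the optical axis (not along the pixel's ray), 0 where there is no reading.
- bot.camera_params(name): a dict with "fx", "fy", "cx", "cy" (pixels), "k1" (the pictures are not rectified: a ray, as slopes to the right and down, at radius r is drawn at 1 + k1 r^2 times it, then the intrinsics apply), "T" (4x4, takes a point from camera to world coordinates); the wrist camera has in their place "hand_eye" (4x4, takes a point from camera to tool coordinates, whose origin is the TCP and whose axes are the flange's). Camera axes: x right, y down, z forward; pixel columns grow to the right and rows downward; lengths in m; the calibration is good to about 2 mm. A picture is of the moment at which its call begins: read the wrist's pose just before it. camera_params takes no time and is no camera call.
- bot.hand_in(): hands the job in; it is judged then, once.
The state is a dict: "time": time; "qpos": joint angles; "joint_vel": joint speeds; "effort": joint torques, N m; "tool_pos": TCP position; "tcp_rot": TCP orientation; "ft_force": force on the tool from outside, world axes, zero at the start; "torque": the same for the moment, N m; "opening": finger opening in m; "grip_force": force on a finger pad.
Only numpy, scipy, OpenCV 4.12 (cv2) and the standard library are available. Lean on these libraries where they do the work, as an engineer would, in place of code of your own. Each camera call takes 0.05 s, during which the arm holds its last target. There are 200 camera calls.

## Task

Slide the blade of the lifter under the glued-up panel in the gluing jig, lift the panel out on it and set the lifter down flat on the bench with the panel still lying on it, clear of the jig, and let go. Then take the panel by its long edges with the fingers and lay it flat across both bearers of the empty drying rack, centred between the dowels and square to the rack. Keep the panel level throughout, and do not disturb the panel that is already drying on the other rack.

Things in the scene. Friction and masses are not known exactly. Their poses are not given: they have to be found in the camera images.
- panel: the glued-up wooden panel of three staves, 160 x 60 x 12 mm, loose, about 90 g, lying in the gluing jig with its length along the jig. Origin at the centre of its underside, x along its length, y across, z up. The bench to the left (+y) of the jig, where the lifter lies, is otherwise clear from x = 0.40 to 0.60 m, y = 0.13 to 0.48 m
- lifter: loose spatula, about 220 g, lying flat: straight steel blade 34 mm wide, 2 mm thick, wooden grip block above its rear. Origin on the blade's underside below the middle of the grip; x points along the blade to its tip, z up. Blade from x = -50 to +205 mm. Grip: x = -47 to +47 mm, 24 mm wide in y, z = 16 to 50 mm; it is held across its width, from above
- jig: plywood gluing jig, fixed, tops of its walls at z = 33 mm. Origin under its centre, z up; open end at -x. Base 6 mm high, x = -96 to +104 mm, y = +-50 mm. Side fences (inner faces y = +-32 mm, x = -84 to +96 mm) and end stop (inner face x = +82 mm) stand 2 mm from the panel: no finger room there
- rack_empty: the empty drying rack, fixed. Origin under its centre, z up. Base 150 (x) x 108 (y) x 8 mm; two bearers 20 mm wide run along y at x = +-50 mm, tops at z = 28 mm; on them four dowels, 8 mm thick, 22 mm tall, at x = +-50, y = +-48 mm. The panel belongs centred on it, its length along x, on both bearers between the dowels
- rack_used: the other drying rack, alike and fixed, carrying the dry panel
- dry_panel: a panel like the first, loose, already lying on the other rack; origin at the centre of its underside. To be left alone
- jig_channel (a point): mouth of the channel below the panel, at its middle: in the jig's frame x = -82, y = 0, z = 13 mm; same axes as the jig. The channel is 46 mm wide, from z = 6 to 20 mm above the bench, open at -x, 164 mm long in +x; the runners beside it (9 mm wide, tops at z = 20 mm) carry the panel along its long edges

How it is judged:
On the way, in this order (a step that is already met when the one before it is completed fails the run):
1. the panel is lifted out of the jig, borne by the lifter alone (height (world z) of panel above 0.03 m and contact force between panel and lifter above 0.3 N and contact force between panel and the fingers below 0.05 N and contact force between panel and jig below 0.05 N), for 0.2 s.
2. the lifter lies flat on the bench with the panel on it, clear of the jig, and the hand is off both (height (world z) of panel below 0.012 m and height (world z) of lifter below 0.008 m and angle between lifter's own z axis and vertical below 0.08 rad and contact force between panel and lifter above 0.2 N and contact force between panel and jig below 0.05 N and contact force between the fingers and lifter below 0.05 N and contact force between the fingers and panel below 0.05 N and linear speed of panel below 0.03 m/s), for 0.2 s.
3. the panel is held up in the fingers, off the lifter (height (world z) of panel above 0.03 m and contact force between the fingers and panel above 1 N and contact force between panel and lifter below 0.05 N), for 0.2 s.
At the end, for the whole second after the job is handed in: The panel lies at rest and released on both bearers of the empty rack, between the dowels: within 22 mm of the rack's centre along the panel, 16 mm across, square to it within 0.17 rad, level within 0.06 rad; the lifter lies flat on the bench (x of panel in the frame of rack_empty between -0.022 and 0.022 m and y of panel in the frame of rack_empty between -0.016 and 0.016 m and z of panel in the frame of rack_empty between 0.024 and 0.032 m and angle between the x axis of panel and the x axis of rack_empty, either way round below 0.17 rad and angle between panel's own z axis and vertical below 0.06 rad and linear speed of panel below 0.02 m/s and contact force between the fingers and panel below 0.05 N and height (world z) of lifter below 0.008 m and angle between lifter's own z axis and vertical below 0.08 rad); the robot touches nothing.
It fails at once if the panel already drying is shifted by more than 15 mm (distance of dry_panel from where it was at the start of the episode above 0.015 m).
It fails at once if the glued panel is tipped by more than 0.5 rad (angle between panel's own z axis and vertical above 0.5 rad).
It also fails if it takes over 69 s, if anything falls off the work surface, if the arm or the gripper's body presses on something with over 40 N, if the wrist force passes 120 N, or if a joint passes its speed limit or range.

## Working session

There is one attempt and no reset: what is moved stays moved. The work goes in short steps, Python scripts to look and compute and a shell command to move; the robot and the scene stay as the last step left them, time stands still between calls to the robot, and variables do not carry over. Pictures are saved under pics/ and viewed, at most 11 in all, crops included, and the job is handed in when it is done.

```bash
mkdir -p pics; python3 - <<'E'
from station import bot
import cv2,numpy as np
s=bot.sense();print({k:np.round(v,3).tolist() for k,v in s.items()})
for n in ("scene","side"):
    im,d=bot.get_image(n);cv2.imwrite(f"pics/{n}0.png",im);np.save(f"{n}0.npy",d)
    print(n,bot.camera_params(n))
print(bot.camera_params("wrist"))
E
```

```text
{'time': 0.0, 'qpos': [1.238, 0.261, -0.139, 1.173, -0.0, 1.571], 'joint_vel': [-0.001, -0.002, 0.001, 0.002, 0.0, 0.002], 'effort': [-0.002, -40.568, 25.392, 0.019, -0.0, -0.0], 'tool_pos': [0.171, 0.496, 0.255], 'tcp_rot': [-0.52, -3.098, 0.003], 'ft_force': [0.593, -0.098, -0.22], 'torque': [-0.0, 0.025, -0.021], 'grip_force': 0.0, 'opening': 0.085}
scene {'fx': 525.0336902940509, 'fy': 525.0336902940509, 'cx': 325.0882179160156, 'cy': 231.0532576436557, 'k1': -0.11964549512771956, 'T': array([[ 0.66410989, -0.49218749,  0.56276951, -0.2456527 ],
       [-0.74761883, -0.44213809,  0.49556029, -0.64985972],
       [ 0.00491326, -0.74984357, -0.66159692,  0.90180793],
       [ 0.        ,  0.        ,  0.        ,  1.        ]])}
side {'fx': 440.67675423332867, 'fy': 440.67675423332867, 'cx': 320.66282484201275, 'cy': 241.27985077083156, 'k1': -0.08985095506086074, 'T': array([[ 0.8432677 , -0.29973697,  0.44615842,  0.02396297],
       [-0.53713174, -0.43947442,  0.71996648, -0.75841886],
       [-0.01972536, -0.84677032, -0.53159282,  0.59871708],
       [ 0.        ,  0.        ,  0.        ,  1.        ]])}
{'fx': 339.17901419541175, 'fy': 339.17901419541175, 'cx': 319.2636061864678, 'cy': 232.56809635562294, 'k1': -0.03556972168787679, 'hand_eye': array([[-4.13103265e-04, -9.56055482e-01, -2.93185511e-01,
         7.43411825e-02],
       [ 9.99999867e-01, -3.04543470e-04, -4.15923540e-04,
         9.17492194e-04],
       [ 3.08358248e-04, -2.93185644e-01,  9.56055481e-01,
        -1.16952921e-01],
       [ 0.00000000e+00,  0.00000000e+00,  0.00000000e+00,
         1.00000000e+00]])}
```

View pics/scene0.png

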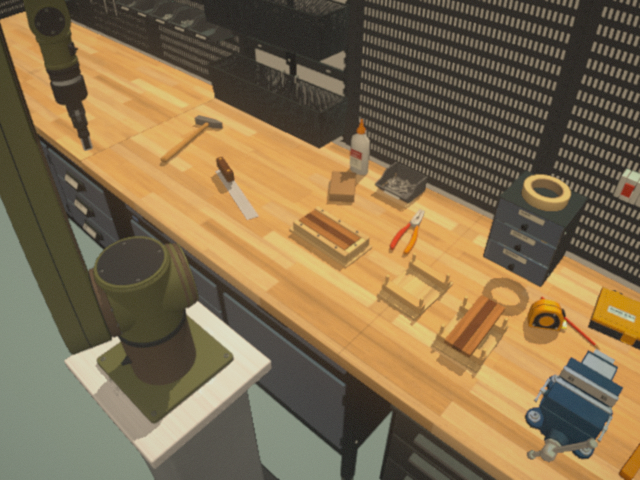

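View pics/side0.png

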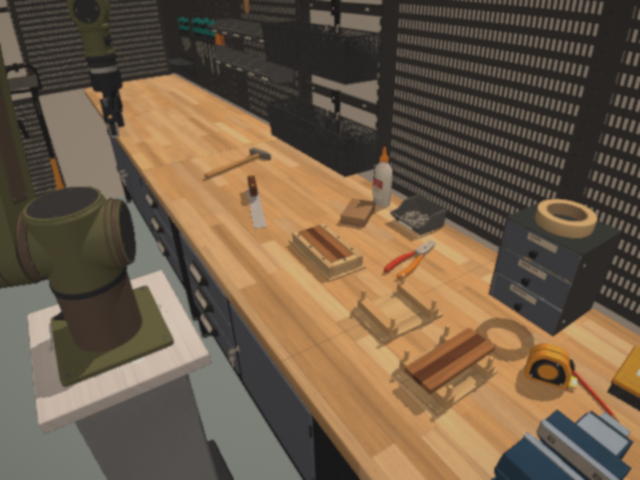

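The scene view shows the lifter's grip at about (226,170) with its blade tip at (250,215), the jig at (330,232), the empty rack at (413,288) and the used rack at (475,325). The side view agrees. Next I'll turn these pixels into world points.

```bash
cat > h.py <<'E'
import numpy as np,cv2
from station import bot
from scipy.spatial.transform import Rotation as R
def rays(uv,p):
    K=np.array([[p['fx'],0,p['cx']],[0,p['fy'],p['cy']],[0,0,1]])
    u=cv2.undistortPoints(np.float64(uv).reshape(-1,1,2),K,np.array([p['k1'],0,0,0,0.])).reshape(-1,2)
    return np.c_[u,np.ones(len(u))]
def onplane(uv,p,T,z):
    d=rays(uv,p)@T[:3,:3].T; o=T[:3,3]
    return o+d*((z-o[2])/d[:,2])[:,None]
def tool():
    s=bot.sense();M=np.eye(4);M[:3,:3]=R.from_rotvec(s['tcp_rot']).as_matrix();M[:3,3]=s['tool_pos'];return M
def wrist(name):
    M=tool();im,d=bot.get_image('wrist');p=bot.camera_params('wrist');T=M@p['hand_eye']
    cv2.imwrite(f'pics/{name}.png',im);np.savez(f'{name}.npz',T=T,d=d);return im,d,p,T
def cloud(d,p,T):
    v,u=np.mgrid[0:480,0:640];r=rays(np.c_[u.ravel(),v.ravel()],p)
    P=(r*d.reshape(-1,1))@T[:3,:3].T+T[:3,3];P[d.ravel()==0]=np.nan
    return P.reshape(480,640,3)
def goto(x,y,z,yaw,ref=None):
    # shift+turn in tool axes to tool-down pose with tool x axis at world angle yaw
    M=tool();c,s=np.cos(yaw),np.sin(yaw)
    Rt=np.array([[c,s,0],[s,-c,0],[0,0,-1.]])
    print('shift',np.round(M[:3,:3].T@(np.array([x,y,z])-M[:3,3]),4),'turn',np.round(R.from_matrix(M[:3,:3].T@Rt).as_rotvec(),4))
E
python3 - <<'E'
from h import *
for n,pts in (("scene",[(226,170,.03),(254,216,0),(242,218,0),(292,232,.033),(318,206,.033),(368,242,.033),(342,260,.033),(410,262,.05),(383,285,.05),(449,283,.05),(418,313,.05),(504,300,.04),(452,342,.04)]),("side",[(252,188,.03),(258,226,0)])):
    p=bot.camera_params(n)
    for u,v,z in pts: print(n,u,v,np.round(onplane([(u,v)],p,p['T'],z)[0],3))
print(np.round(tool(),3))
for n in ("scene",):
    p=bot.camera_params(n);P=cloud(np.load('scene0.npy'),p,p['T'])
    for u,v in [(226,170),(245,205),(330,232),(305,232),(475,325),(270,250)]: print(u,v,np.round(P[v,u],3))
E
```

```text
scene 226 170 [0.504 0.395 0.03 ]
scene 254 216 [0.44  0.208 0.   ]
scene 242 218 [0.412 0.226 0.   ]
scene 292 232 [0.436 0.06  0.033]
scene 318 206 [0.556 0.081 0.033]
scene 368 242 [ 0.533 -0.104  0.033]
scene 342 260 [ 0.443 -0.097  0.033]
scene 410 262 [ 0.529 -0.229  0.05 ]
scene 383 285 [ 0.43  -0.226  0.05 ]
scene 449 283 [ 0.533 -0.333  0.05 ]
scene 418 313 [ 0.415 -0.329  0.05 ]
scene 504 300 [ 0.579 -0.449  0.04 ]
scene 452 342 [ 0.405 -0.421  0.04 ]
side 252 188 [0.492 0.387 0.03 ]
side 258 226 [0.427 0.215 0.   ]
[[-0.945  0.327 -0.001  0.171]
 [ 0.327  0.945 -0.002  0.496]
 [-0.    -0.002 -1.     0.256]
 [ 0.     0.     0.     1.   ]]
226 170 [0.485 0.37  0.052]
245 205 [0.451 0.257 0.005]
330 232 [ 0.501 -0.009  0.031]
305 232 [0.462 0.041 0.027]
475 325 [ 0.473 -0.435  0.042]
270 250 [0.375 0.08  0.001]
```

```bash
python3 -c "
from h import *
goto(.42,.06,.36,np.pi)"
```

```text
shift [-0.3774 -0.3307 -0.1039] turn [-1.800e-03 -3.000e-04 -3.328e-01]
```

```bash
R='[[-0.377,-0.331,-0.104],[0,0,-0.333],0.085]'; python3 -m jog '[[[-0.377,-0.331,-0.104],[0,0,-0.333],0.085],[[-0.377,-0.331,-0.104],[0,0,-0.333],0.085],[[-0.377,-0.331,-0.104],[0,0,-0.333],0.085],[[-0.377,-0.331,-0.104],[0,0,-0.333],0.085],[[-0.377,-0.331,-0.104],[0,0,-0.333],0.085],[[-0.377,-0.331,-0.104],[0,0,-0.333],0.085],[[-0.377,-0.331,-0.104],[0,0,-0.333],0.085],[[-0.377,-0.331,-0.104],[0,0,-0.333],0.085],[[-0.377,-0.331,-0.104],[0,0,-0.333],0.085],[[-0.377,-0.331,-0.104],[0,0,-0.333],0.085]]'
python3 -c "
from h import *
goto(.42,.06,.36,np.pi);print(bot.sense()['qpos'])"
```

```text
time: 0.93
tool_pos: [0.3722, 0.142, 0.3406]
tcp_rot: [0.001, -3.141, -0.0]
ft_force: [1.5, 1.6, 0.6]
opening: 0.0848
grip_force: 0.0
shift [-0.0478 -0.082  -0.0194] turn [ 0.     -0.0001  0.0004]
[ 3.64333492e-01  1.55943573e-02 -2.13007857e-01  1.34232343e+00
  7.21054521e-05  3.63913595e-01]
```

```bash
python3 -m jog '[[[-0.03,-0.06,-0.02],[0,0,0],0.085],[[-0.04,-0.08,-0.02],[0,0,0],0.085],[[-0.048,-0.082,-0.02],[0,0,0],0.085],[[-0.048,-0.082,-0.02],[0,0,0],0.085],[[-0.048,-0.082,-0.02],[0,0,0],0.085]]'
python3 -c "
from h import *
im,d,p,T=wrist('w1');print(np.round(T,3))
P=cloud(d,p,T);np.save('w1P.npy',P)
for z in (0.,): print(np.round(onplane([(0,0),(639,0),(0,479),(639,479)],p,T,z),2).tolist())"
```

```text
time: 1.35
tool_pos: [0.42, 0.0614, 0.3598]
tcp_rot: [-0.003, -3.14, -0.001]
ft_force: [0.2, -0.7, -0.4]
opening: 0.085
grip_force: 0.0
[[ 0.003  0.956  0.292  0.346]
 [ 1.    -0.002 -0.001  0.062]
 [ 0.     0.292 -0.956  0.477]
 [ 0.     0.     0.     1.   ]]
[[0.18, -0.34, 0.0], [0.18, 0.47, 0.0], [1.01, -0.59, 0.0], [1.02, 0.71, 0.0]]
```

View pics/w1.png

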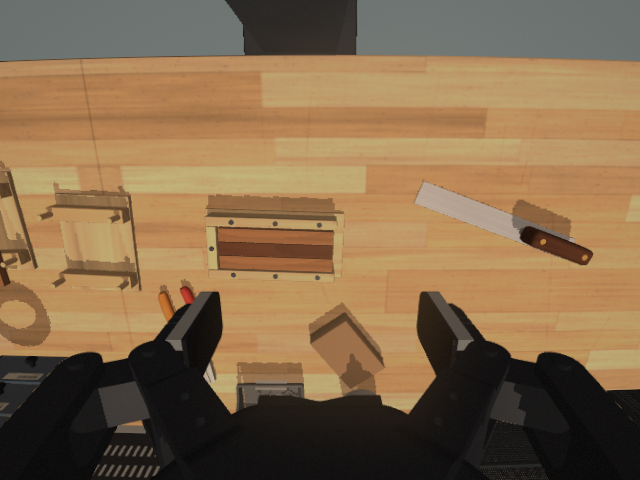

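The wrist view shows the jig at px (207–343, 208–282), its open end to the right (+y). The empty rack is at (50–140, 190–290) with its bearers along world y. The lifter's blade tip is at about (420,193) and its grip at (525–592, 230–262). Next I'll measure these with colour masks.

```bash
python3 - <<'E'
from h import *
im=cv2.imread('pics/w1.png');p=bot.camera_params('wrist');T=np.load('w1.npz')['T'];P=np.load('w1P.npy')
hsv=cv2.cvtColor(im,cv2.COLOR_BGR2HSV)
def rect(mask,box,z,name):
    m=np.zeros_like(mask);x0,y0,x1,y1=box;m[y0:y1,x0:x1]=mask[y0:y1,x0:x1]
    m=cv2.morphologyEx(m,cv2.MORPH_OPEN,np.ones((3,3)))
    c=max(cv2.findContours(m,0,1)[0],key=cv2.contourArea).reshape(-1,2)
    W=onplane(c,p,T,z)[:,:2]
    (cx,cy),(w,h),a=cv2.minAreaRect(np.float32(W*1000))
    print(name,len(c),'c',round(cx,1),round(cy,1),'size',round(w,1),round(h,1),'ang',round(a,2),'depth z med',np.nanmedian(P[m>0][:,2]).round(4))
    b=cv2.boxPoints(((cx,cy),(w,h),a));print('   ',b.round(1).tolist());return m
H,S,V=cv2.split(hsv)
for q in [(450,200),(280,235),(280,250),(560,245),(300,219),(300,190)]: print(q,hsv[q[1],q[0]])
bl=((S<60)&(V>110)).astype(np.uint8)*255
m1=rect(bl,(400,170,540,250),.002,'blade')
gr=((V<130)).astype(np.uint8)*255
m2=rect(((H<15)&(S>80)&(V<115)).astype(np.uint8)*255,(515,220,610,275),.05,'grip')
m3=rect(((H<12)&(V<190)&(S>90)).astype(np.uint8)*255,(215,225,338,275),.032,'panel')
# height maps
Z=P[...,2]
for zlo,zhi,box,n in ((.025,.045,(200,195,350,290),'jigtop'),(.02,.036,(30,170,150,300),'bearers'),(.04,.07,(30,170,150,300),'dowels')):
    x0,y0,x1,y1=box;k=(Z>zlo)&(Z<zhi);k2=np.zeros_like(k);k2[y0:y1,x0:x1]=k[y0:y1,x0:x1]
    mm=k2.astype(np.uint8)*255
    for c in cv2.findContours(mm,0,1)[0]:
        if len(c)>12:
            k3=np.zeros_like(mm);cv2.drawContours(k3,[c],-1,255,-1);q=P[(k3>0)&k2]
            (a,b),(w,h),an=cv2.minAreaRect(np.float32(q[:,:2]*1000));print(n,len(q),round(a,1),round(b,1),round(w,1),round(h,1),round(an,2),'z',np.median(q[:,2]).round(4))
cv2.imwrite('pics/m.png',np.hstack([m1,m2,m3]))
E
```

```text
(450, 200) [ 14  50 182]
(280, 235) [ 13 158 166]
(280, 250) [ 11 160 102]
(560, 245) [  9 166  89]
(300, 219) [ 15 124 113]
(300, 190) [ 22 100 192]
blade 274 c 463.3 291.9 size 189.4 33.1 ang 69.89 depth z med 0.0012
    [[415.20001220703125, 208.60000610351562], [446.29998779296875, 197.1999969482422], [511.5, 375.1000061035156], [480.29998779296875, 386.5]]
grip 175 c 496.0 383.5 size 111.4 24.7 ang 69.88 depth z med 0.0482
    [[465.20001220703125, 335.3999938964844], [488.3999938964844, 326.8999938964844], [526.7999877929688, 431.5], [503.6000061035156, 440.0]]
panel 278 c 506.8 0.1 size 157.2 19.9 ang 88.07 depth z med 0.0314
    [[494.20001220703125, -78.19999694824219], [514.0, -78.80000305175781], [519.2999877929688, 78.30000305175781], [499.5, 79.0]]
jigtop 7930 506.8 -5.9 180.3 92.8 87.98 z 0.0316
bearers 993 556.2 -269.2 107.9 21.4 87.58 z 0.0272
bearers 1072 456.3 -264.8 108.9 20.9 86.83 z 0.0272
dowels 43 558.8 -221.3 6.4 7.1 56.17 z 0.0472
dowels 53 554.6 -316.6 7.6 8.1 80.84 z 0.0476
dowels 51 458.7 -216.4 8.5 7.2 57.92 z 0.0481
dowels 51 454.3 -312.3 8.7 5.8 82.42 z 0.0467
```

```bash
python3 -c "
from h import *
goto(.500,.393,.13,np.radians(-110.1))"
```

```text
shift [-0.081   0.3308  0.2297] turn [ 0.0015 -0.0015 -1.2203]
```

```bash
python3 -m jog '[[[-0.081,0.331,0.23],[0,0,-1.22],0.06],[[-0.081,0.331,0.23],[0,0,-1.22],0.06],[[-0.081,0.331,0.23],[0,0,-1.22],0.06],[[-0.081,0.331,0.23],[0,0,-1.22],0.06],[[-0.081,0.331,0.23],[0,0,-1.22],0.06],[[-0.081,0.331,0.23],[0,0,-1.22],0.06],[[-0.081,0.331,0.23],[0,0,-1.22],0.06],[[-0.081,0.331,0.23],[0,0,-1.22],0.06],[[-0.081,0.331,0.23],[0,0,-1.22],0.06],[[-0.081,0.331,0.23],[0,0,-1.22],0.06]]'
python3 -m jog '[[[0,0,0],[0,0,0],0.06],[[0,0,0],[0,0,0],0.06]]'
python3 -c "
from h import *
goto(.500,.393,.13,np.radians(-110.1))
wrist('w2')"
```

```text
time: 2.23
tool_pos: [0.4984, 0.3964, 0.1283]
tcp_rot: [1.811, -2.564, -0.001]
ft_force: [-0.5, -0.8, 1.1]
opening: 0.0598
grip_force: 0.0
time: 2.4
tool_pos: [0.4979, 0.3947, 0.1278]
tcp_rot: [1.802, -2.567, 0.0]
ft_force: [0.4, -0.5, -0.0]
opening: 0.0603
grip_force: 0.0
shift [ 0.0009 -0.0026 -0.0022] turn [ 0.0028 -0.0043  0.0044]
```

View pics/w2.png

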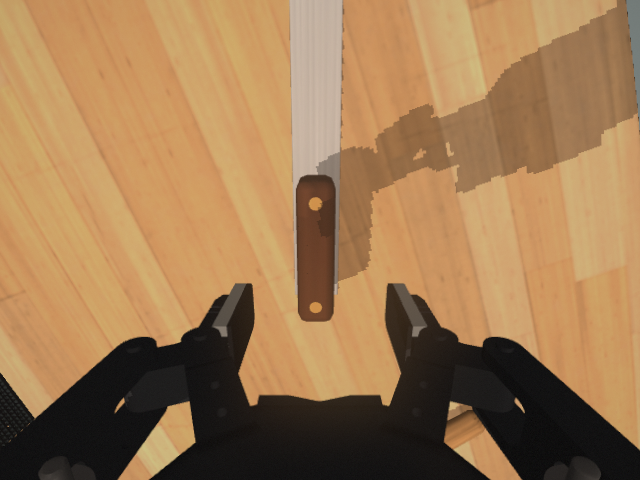

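The grip runs from row 177 to 321 and is centred at column 316, midway between the pads and parallel to them. Next I'll refine its pose.

```bash
python3 -c "
from h import *
p=bot.camera_params('wrist');T=np.load('w2.npz')['T']
g=onplane([(315.5,177),(316,321),(315.5,204),(315.5,308)],p,T,.05);print(g.round(4).tolist())
b=onplane([(291.5,20),(342.5,20),(294,150),(340,150)],p,T,.002);print(b.round(4).tolist())
u=b[2:].mean(0)-b[:2].mean(0);print(np.degrees(np.arctan2(-u[1],-u[0])))
u=g[0]-g[1];print(np.degrees(np.arctan2(u[1],u[0])),np.linalg.norm(u),g[:2].mean(0))
c=g[:2].mean(0);goto(c[0],c[1],.039,np.radians(-110.1))
"
```

```text
[[0.4839, 0.349, 0.05], [0.5157, 0.4371, 0.05], [0.4893, 0.3638, 0.05], [0.5127, 0.428, 0.05]]
[[0.4665, 0.2556, 0.002], [0.4359, 0.2666, 0.002], [0.4941, 0.332, 0.002], [0.4639, 0.3429, 0.002]]
-109.97011453354789
-109.85790180856476 0.09362228150583422 [0.49980001 0.39303667 0.05      ]
shift [ 0.     -0.0015  0.0904] turn [ 0.0016 -0.0029  0.0027]
```

```bash
python3 -m jog '[[[0,-0.0015,0.04],[0,0,0],0.06],[[0,-0.0015,0.075],[0,0,0],0.06],[[0,-0.0015,0.09],[0,0,0],0.06],[[0,-0.0015,0.09],[0,0,0],0.01],[[0,-0.0015,0.09],[0,0,0],0.01],[[0,-0.0015,0.09],[0,0,0],0.01],[[0,-0.0015,0.09],[0,0,0],0.01],[[0,-0.0015,0.09],[0,0,0],0.01],[[0,-0.0015,0.09],[0,0,0],0.01]]' 110
python3 -m jog '[[[0,0,0],[0,0,0],0.01],[[0,0,0],[0,0,0],0.01],[[0,0,-0.02],[0,0,0],0.01],[[0,0,-0.04],[0,0,0],0.01],[[0,0,-0.04],[0,0,0],0.01],[[0,0,-0.04],[0,0,0],0.01]]'
python3 -c "
from h import *
im,d,p,T=wrist('w3');P=cloud(d,p,T)
M=tool();Q=(P-M[:3,3])@M[:3,:3]
S=cv2.cvtColor(im,cv2.COLOR_BGR2HSV)
for v in (5,40,80,120,150): print(v,Q[v,318].round(4),P[v,318].round(4),S[v,318])
goto(.4,.4,.1,np.radians(-92))"
```

```text
time: 3.2
tool_pos: [0.5035, 0.3932, 0.0431]
tcp_rot: [-1.797, 2.572, -0.0]
ft_force: [-1.4, -0.9, 6.9]
opening: 0.0225
grip_force: 108.5
time: 3.7
tool_pos: [0.5038, 0.3935, 0.0821]
tcp_rot: [-1.797, 2.571, 0.0]
ft_force: [0.3, -0.4, -2.0]
opening: 0.0226
grip_force: 107.7
5 [ 0.1221 -0.0017  0.0408] [0.4625 0.2776 0.0398] [ 13  46 207]
40 [ 0.1091 -0.0017  0.0415] [0.467  0.2898 0.0392] [ 14  46 209]
80 [ 0.0933 -0.0017  0.0413] [0.4724 0.3047 0.0393] [ 13  46 211]
120 [ 0.0766 -0.0017  0.0404] [0.4782 0.3203 0.0403] [ 13  45 213]
150 [ 0.0635 -0.0017  0.0412] [0.4827 0.3326 0.0395] [ 14  47 215]
shift [ 0.0285  0.099  -0.0194] turn [-0.0011  0.0013 -0.3157]
```

View pics/w3.png

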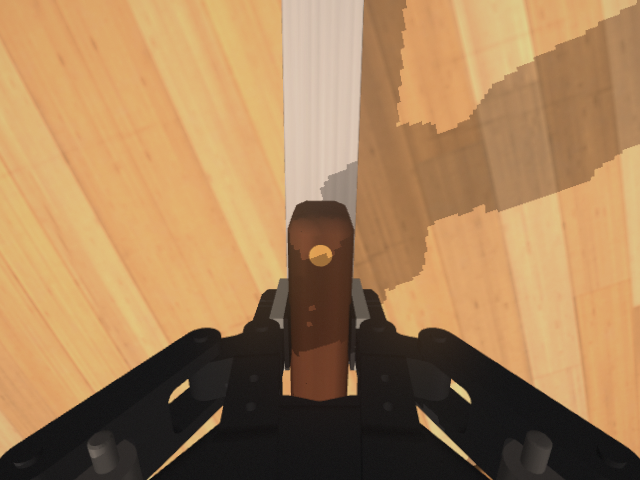

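The lifter is held centrally: grip columns are 288–353 and blade columns 284–364, with the blade level. Next I'll measure the blade axis in the tool frame.

```bash
cat >> h.py <<'E'
def blade(im,p,T,rows):
    M=T@np.linalg.inv(p['hand_eye']);S=cv2.cvtColor(im,cv2.COLOR_BGR2HSV)
    k=(S[...,1]<75)&(S[...,2]>120);out=[]
    for v in rows:
        c=np.where(k[v,220:420])[0]+220;out+= [(c.min()-.5,v),(c.max()+.5,v)]
    r=rays(out,p)@p['hand_eye'][:3,:3].T;o=p['hand_eye'][:3,3]
    q=o+r*((.041-o[2])/r[:,2])[:,None];q=q.reshape(-1,2,3)
    w=q[:,1,1]-q[:,0,1];c=q.mean(1);f=np.polyfit(c[:,0],c[:,1],1)
    print('width',w.round(4),'centre',c[:,1].round(4),'yaw',f[0],'y0',f[1]);return f
E
python3 - <<'E'
from h import *
im=cv2.imread('pics/w3.png');p=bot.camera_params('wrist');T=np.load('w3.npz')['T']
f=blade(im,p,T,range(0,150,10))
# lifter->tool: blade axis dir in tool frame angle a, origin at tool (x0,y0)
a=np.arctan(f[0]);x0=.0015;y0=f[1]+f[0]*x0
J=np.radians(-92.0);yaw=J+a   # tool angle +a in tool frame is -a in world (z down)
jc=np.array([.5070,.0001]);jx=np.array([np.cos(J),np.sin(J)])
def tcp(xj):
    o=jc+jx*xj;c,s=np.cos(yaw),np.sin(yaw)
    return o-np.array([c,s])*x0-np.array([s,-c])*y0
for xj,z in ((-.305,.015),(-.135,.015)):
    t=tcp(xj);print(xj,t.round(4));goto(t[0],t[1],z+.043-.005,yaw)
E
```

```text
width [0.0335 0.0337 0.0335 0.0337 0.0335 0.0333 0.0336 0.0338 0.0336 0.0339
 0.0337 0.0335 0.0337 0.0335 0.0338] centre [0.0009 0.0009 0.0007 0.0007 0.0005 0.0008 0.0008 0.0008 0.0006 0.0006
 0.0003 0.0006 0.0006 0.0004 0.0004] yaw 0.008962612754676818 y0 -0.0002416443398288359
-0.305 [0.5175 0.3064]
shift [ 0.0761 -0.0434  0.0277] turn [-0.0011  0.0013 -0.3247]
-0.135 [0.5115 0.1365]
shift [ 0.2377 -0.0962  0.0275] turn [-0.0011  0.0013 -0.3247]
```

```bash
python3 -m jog '[[[0.025,-0.014,0],[0,0,-0.11],0.01],[[0.05,-0.028,0],[0,0,-0.22],0.01],[[0.076,-0.0435,0],[0,0,-0.325],0.01],[[0.076,-0.0435,0.015],[0,0,-0.325],0.01],[[0.076,-0.0435,0.028],[0,0,-0.325],0.01],[[0.076,-0.0435,0.028],[0,0,-0.325],0.01],[[0.076,-0.0435,0.028],[0,0,-0.325],0.01]]'
python3 -c "
from h import *
y=np.radians(-92)+.009
goto(.5175,.3064,.054,y);goto(.5148,.2315,.054,y);goto(.5115,.1365,.054,y)"
```

```text
time: 4.33
tool_pos: [0.5157, 0.3052, 0.0506]
tcp_rot: [2.19, -2.247, -0.002]
ft_force: [-0.9, -0.1, -1.7]
opening: 0.0226
grip_force: 107.9
shift [-0.0013 -0.0018 -0.0034] turn [ 0.0035 -0.0022  0.    ]
shift [ 0.0737 -0.001  -0.0032] turn [ 0.0035 -0.0022  0.    ]
shift [ 0.1687 -0.0002 -0.003 ] turn [ 0.0035 -0.0022  0.    ]
```

```bash
python3 -m jog '[[[0,-0.0015,-0.004],[0,0,0],0.01],[[0.01,-0.0015,-0.004],[0,0,0],0.01],[[0.025,-0.0015,-0.004],[0,0,0],0.01],[[0.04,-0.001,-0.004],[0,0,0],0.01],[[0.055,-0.001,-0.004],[0,0,0],0.01],[[0.07,-0.001,-0.004],[0,0,0],0.01],[[0.074,-0.001,-0.004],[0,0,0],0.01],[[0.074,-0.001,-0.004],[0,0,0],0.01]]'
python3 -c "
from h import *
y=np.radians(-92)+.009
goto(.5115,.1365,.054,y)
im,d,p,T=wrist('w4')
P=cloud(d,p,T);print(P[150,322],P[60,322])
blade(im,p,T,range(80,150,10))"
```

```text
time: 5.0
tool_pos: [0.5159, 0.2301, 0.0564]
tcp_rot: [2.189, -2.252, -0.0]
ft_force: [-0.4, 0.4, -2.2]
opening: 0.0225
grip_force: 107.9
shift [0.0936 0.0017 0.0024] turn [ 0.0008 -0.0004 -0.0023]
[0.51342535 0.16523483 0.01512975] [0.51242243 0.12761205 0.01451069]
width [0.0336 0.0339 0.0337 0.0335 0.0337 0.0335 0.0338] centre [0.0003 0.0003 0.0001 0.0003 0.0003 0.0001 0.0001] yaw 0.0064067565879046915 y0 -0.00030320466417841773
```

View pics/w4.png

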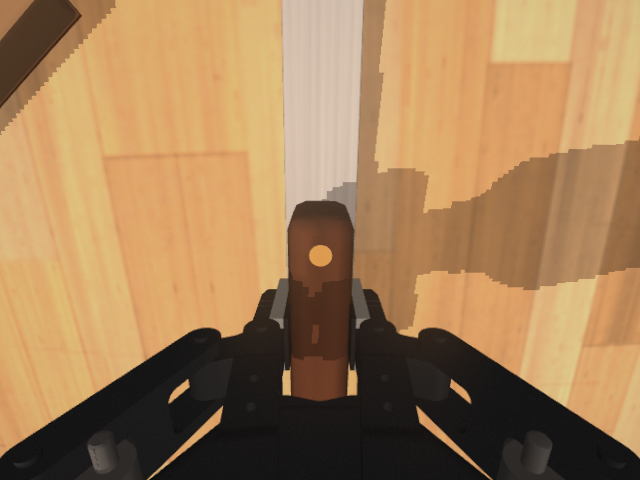

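The view is clear: the blade runs up columns 284–364, and the jig is still out of frame. I'll go on and check lateral clearance closer in.

```bash
python3 -m jog '[[[0.01,0.0015,0.001],[0,0,0],0.01],[[0.02,0.0015,0.001],[0,0,0],0.01],[[0.035,0.0015,0.001],[0,0,0],0.01],[[0.05,0.0015,0.001],[0,0,0],0.01],[[0.055,0.0015,0.001],[0,0,0],0.01],[[0.055,0.0015,0.001],[0,0,0],0.01]]'
python3 -c "
from h import *
y=np.radians(-92)+.009
goto(.5115,.1365,.054,y)
im,d,p,T=wrist('w5')"
```

```text
time: 5.55
tool_pos: [0.5128, 0.1754, 0.0552]
tcp_rot: [2.19, -2.251, -0.0]
ft_force: [0.2, 0.1, -2.3]
opening: 0.0226
grip_force: 107.9
shift [0.039  0.0003 0.0012] turn [ 0.0009 -0.0007 -0.0018]
```

View pics/w5.png

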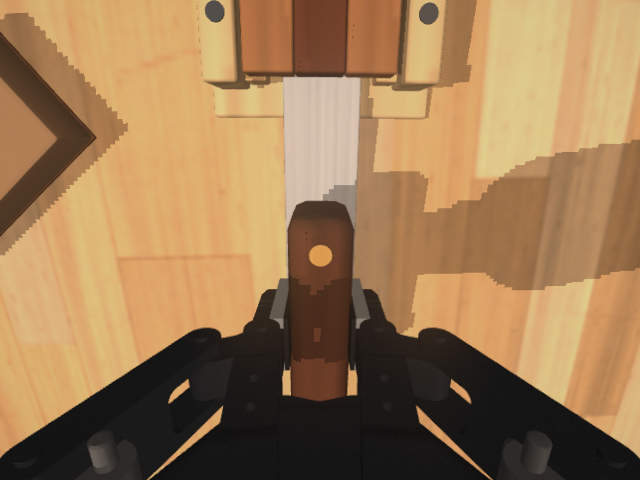

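The blade is in the channel. The panel spans columns 243–400 (centre 321), the blade 283–360, and the panel's near edge is at row 76. It is well aligned.

```bash
python3 -c "
from h import *
p=bot.camera_params('wrist');T=np.load('w5.npz')['T'];M=tool()
for q,z in (((321,76),.032),((321,201),.062)):
  w=onplane([q],p,T,z)[0];print(w,(w-M[:3,3])@M[:3,:3])"
python3 -m jog '[[[0.01,0,0.001],[0,0,0],0.01],[[0.02,0,0.001],[0,0,0],0.01],[[0.03,0,0.001],[0,0,0],0.01],[[0.036,0,0.001],[0,0,0],0.01],[[0.036,0,0.001],[0,0,0],0.01],[[0.036,0,0.001],[0,0,0],0.01]]'
```

```text
[0.51022085 0.08193958 0.032     ] [0.09455534 0.00045131 0.02330072]
[0.51152532 0.12428932 0.062     ] [ 0.05217853  0.00029921 -0.00668903]
time: 6.1
tool_pos: [0.5124, 0.1408, 0.0544]
tcp_rot: [-2.192, 2.251, 0.0]
ft_force: [1.0, 0.3, -1.8]
opening: 0.0228
grip_force: 107.9
```

```bash
python3 -m jog '[[[0,0,-0.004],[0,0,0],0.01],[[0,0,-0.008],[0,0,0],0.01],[[0,0,-0.012],[0,0,0],0.01],[[0,0,-0.018],[0,0,0],0.01],[[0,0,-0.025],[0,0,0],0.01],[[0,0,-0.033],[0,0,0],0.01],[[0,0,-0.041],[0,0,0],0.01],[[0,0,-0.048],[0,0,0],0.01],[[0,0,-0.05],[0,0,0],0.01],[[0,0,-0.05],[0,0,0],0.01]]'
python3 -c "
from h import *
im,d,p,T=wrist('w6');P=cloud(d,p,T);M=tool();Q=(P-M[:3,3])@M[:3,:3]
for u in (270,321,370): print([P[v,u].round(4).tolist() for v in (5,30,60)])
for v in (100,150): print(P[v,321].round(4))
im,_=bot.get_image('side');cv2.imwrite('pics/side1.png',im[180:320,220:420])
im=cv2.resize(im[180:320,220:420],None,fx=3,fy=3);cv2.imwrite('pics/side1.png',im)"
```

```text
time: 6.93
tool_pos: [0.5132, 0.1414, 0.1054]
tcp_rot: [-2.192, 2.248, -0.002]
ft_force: [0.1, 0.0, -3.6]
opening: 0.0222
grip_force: 107.8
[[0.5295, 0.0215, 0.0763], [0.5301, 0.0299, 0.0755], [0.5307, 0.0407, 0.0762]]
[[0.5102, 0.0221, 0.0764], [0.5104, 0.0305, 0.0758], [0.5106, 0.041, 0.0743]]
[[0.4914, 0.0221, 0.075], [0.4916, 0.0312, 0.0767], [0.4914, 0.0417, 0.0761]]
[0.511  0.0561 0.0756]
[0.5115 0.0759 0.0761]
```

View pics/side1.png

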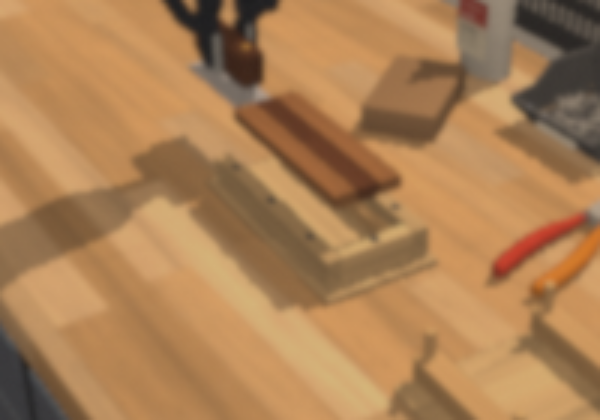

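The panel is clear of the jig, level and carried on the blade. I'll withdraw gently.

```bash
python3 -m jog '[[[-0.004,0,0],[0,0,0],0.01],[[-0.01,0,0],[0,0,0],0.01],[[-0.018,0,0],[0,0,0],0.01],[[-0.028,0,0],[0,0,0],0.01],[[-0.04,0,0],[0,0,0],0.01],[[-0.053,0,0],[0,0,0],0.01],[[-0.066,0,0],[0,0,0],0.01],[[-0.079,0,0],[0,0,0],0.01],[[-0.092,0,0],[0,0,0],0.01],[[-0.105,0,0],[0,0,0],0.01]]'
python3 -m jog '[[[-0.013,0,0],[0,0,0],0.01],[[-0.026,0,0],[0,0,0],0.01],[[-0.039,0,0],[0,0,0],0.01],[[-0.052,0,0],[0,0,0],0.01],[[-0.065,0,0],[0,0,0],0.01],[[-0.078,0,0],[0,0,0],0.01],[[-0.091,0,0],[0,0,0],0.01],[[-0.104,0,0],[0,0,0],0.01],[[-0.117,0,0],[0,0,0],0.01],[[-0.128,0,0],[0,0,0],0.01]]'
python3 -m jog '[[[-0.009,0,0],[0,0,0],0.01],[[-0.015,0,0],[0,0,0],0.01],[[-0.019,0,0],[0,0,0],0.01],[[-0.021,0,0.004],[0,0,0],0.01],[[-0.021,0,0.01],[0,0,0],0.01],[[-0.021,0,0.018],[0,0,0],0.01],[[-0.021,0,0.026],[0,0,0],0.01],[[-0.021,0,0.034],[0,0,0],0.01],[[-0.021,0,0.04],[0,0,0],0.01],[[-0.021,0,0.043],[0,0,0],0.01]]'
python3 -m jog '[[[0,0,0],[0,0,0],0.01],[[0,0,0],[0,0,0],0.01]]'
python3 -c "
from h import *
im,d,p,T=wrist('w7');P=cloud(d,p,T)
for u in (321,): print([P[v,u].round(4).tolist() for v in (5,30,60,150)])
goto(.4,.4,.044,np.radians(-91.5))"
```

```text
time: 7.87
tool_pos: [0.515, 0.2478, 0.1043]
tcp_rot: [-2.193, 2.249, 0.0]
ft_force: [-0.0, -0.5, -3.2]
opening: 0.0224
grip_force: 107.8
time: 8.7
tool_pos: [0.5184, 0.3757, 0.1043]
tcp_rot: [-2.193, 2.249, 0.0]
ft_force: [0.4, -0.4, -3.2]
opening: 0.0223
grip_force: 107.8
time: 9.53
tool_pos: [0.5182, 0.3942, 0.0596]
tcp_rot: [2.191, -2.248, -0.0]
ft_force: [0.4, 0.6, -3.2]
opening: 0.0226
grip_force: 107.8
time: 9.7
tool_pos: [0.5189, 0.395, 0.0611]
tcp_rot: [2.192, -2.25, -0.0]
ft_force: [-0.3, 0.7, -3.2]
opening: 0.0225
grip_force: 107.8
[[0.5158, 0.2756, 0.032], [0.516, 0.2837, 0.0303], [0.5163, 0.2948, 0.0318], [0.5171, 0.3295, 0.0314]]
shift [-0.0017  0.1192  0.0175] turn [-0.0004  0.0003  0.0005]
```

Lowering the last 17 mm slowly, watching the force.

```bash
python3 -m jog '[[[0,0,0.004],[0,0,0],0.01],[[0,0,0.008],[0,0,0],0.01],[[0,0,0.012],[0,0,0],0.01],[[0,0,0.014],[0,0,0],0.01],[[0,0,0.015],[0,0,0],0.01],[[0,0,0.016],[0,0,0],0.01],[[0,0,0.016],[0,0,0],0.01]]'
python3 -m jog '[[[0,0,0.001],[0,0,0],0.01],[[0,0,0.001],[0,0,0],0.01],[[0,0,0.001],[0,0,0],0.01]]'
```

```text
time: 10.33
tool_pos: [0.5188, 0.3951, 0.0451]
tcp_rot: [2.193, -2.249, -0.0]
ft_force: [-0.3, -0.0, -3.0]
opening: 0.0225
grip_force: 107.8
time: 10.58
tool_pos: [0.519, 0.3952, 0.0444]
tcp_rot: [-2.193, 2.25, 0.0]
ft_force: [-0.1, -0.2, -3.3]
opening: 0.0222
grip_force: 107.8
```

```bash
python3 -m jog '[[[0,0,0.001],[0,0,0],0.01],[[0,0,0.0015],[0,0,0],0.01],[[0,0,0.002],[0,0,0],0.01],[[0,0,0.002],[0,0,0],0.01]]'
```

```text
time: 10.92
tool_pos: [0.519, 0.3952, 0.0431]
tcp_rot: [-2.192, 2.249, -0.0]
ft_force: [-1.1, -1.9, 3.3]
opening: 0.0228
grip_force: 108.6
```

```bash
python3 -m jog '[[[0,0,0],[0,0,0],0.06],[[0,0,0],[0,0,0],0.06],[[0,0,0],[0,0,0],0.06],[[0,0,0],[0,0,0],0.06],[[0,0,-0.01],[0,0,0],0.06],[[0,0,-0.03],[0,0,0],0.06],[[0,0,-0.06],[0,0,0],0.085],[[0,0,-0.1],[0,0,0],0.085],[[0,0,-0.14],[0,0,0],0.085],[[0.03,0,-0.17],[0,0,0],0.085]]' 60
python3 -m jog '[[[0.04,0,-0.01],[0,0,0],0.085],[[0.08,0,-0.01],[0,0,0],0.085],[[0.11,0,-0.01],[0,0,0],0.085],[[0.11,0,-0.01],[0,0,0],0.085],[[0.11,0,-0.01],[0,0,0],0.085],[[0.11,0,-0.01],[0,0,0],0.085]]'
python3 -c "
from h import *
im,d,p,T=wrist('w8')"
```

```text
time: 11.75
tool_pos: [0.5195, 0.3702, 0.216]
tcp_rot: [-2.192, 2.239, 0.001]
ft_force: [1.6, -0.3, 1.6]
opening: 0.0848
grip_force: 0.0
time: 12.25
tool_pos: [0.5157, 0.2561, 0.2225]
tcp_rot: [-2.191, 2.249, 0.0]
ft_force: [0.5, 0.7, 0.3]
opening: 0.085
grip_force: 0.0
```

View pics/w8.png

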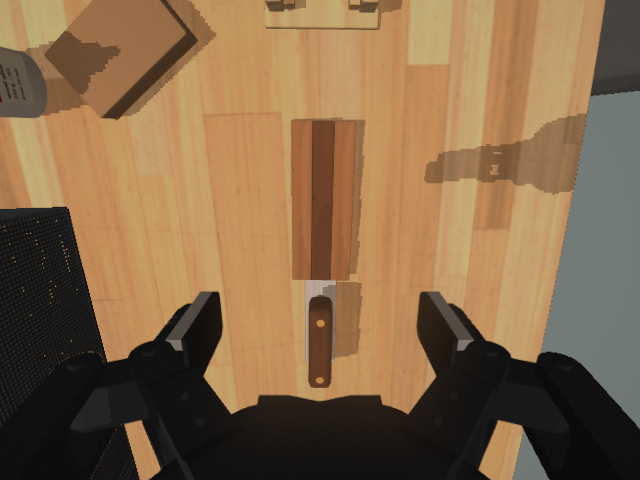

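The panel lies on the blade at about px (292–353, 119–280), with the lifter's grip below it at (309–331, 296–387). Next I'll measure the panel.

```bash
python3 - <<'E'
from h import *
im=cv2.imread('pics/w8.png');p=bot.camera_params('wrist');f=np.load('w8.npz');T=f['T'];P=cloud(f['d'],p,T)
H,S,V=cv2.split(cv2.cvtColor(im,cv2.COLOR_BGR2HSV))
Z=P[...,2]
def rep(m,n,z):
    k=np.zeros((480,640),np.uint8);k[100:292,270:375]=m[100:292,270:375]*255
    k=cv2.morphologyEx(k,cv2.MORPH_OPEN,np.ones((5,5)))
    c=max(cv2.findContours(k,0,1)[0],key=cv2.contourArea).reshape(-1,2)
    W=onplane(c,p,T,z)[:,:2]*1000
    print(n,cv2.minAreaRect(np.float32(W)),np.nanmedian(Z[k>0]))
rep(Z>.008,'depth',.014)
rep((V<115)&(S>120),'stave',.014)
print(hsv:=[(H[200,u],S[200,u],V[200,u]) for u in (288,300,321,340,352,357,361,368)])
goto(.5135,.252,.06,np.radians(-91.5))
E
```

```text
depth ((514.0383911132812, 254.1322021484375), (158.40379333496094, 59.60393524169922), 87.6100082397461) 0.013249174227514399
stave ((514.1961669921875, 254.10507202148438), (157.97799682617188, 20.550344467163086), 87.57172393798828) 0.013200856981419706
[(np.uint8(16), np.uint8(127), np.uint8(197)), (np.uint8(12), np.uint8(159), np.uint8(164)), (np.uint8(11), np.uint8(159), np.uint8(109)), (np.uint8(12), np.uint8(160), np.uint8(158)), (np.uint8(13), np.uint8(149), np.uint8(142)), (np.uint8(14), np.uint8(142), np.uint8(151)), (np.uint8(15), np.uint8(139), np.uint8(162)), (np.uint8(16), np.uint8(133), np.uint8(196))]
shift [0.0048 0.0022 0.1622] turn [-0.0007  0.0009  0.0012]
```

```bash
python3 -c "
from h import *
goto(.5141,.2541,.05,np.radians(-92.4))"
python3 -m jog '[[[0.001,0.0015,0.03],[0,0,0.016],0.07],[[0.002,0.0015,0.07],[0,0,0.016],0.07],[[0.0025,0.0015,0.11],[0,0,0.016],0.07],[[0.0025,0.0015,0.14],[0,0,0.016],0.07],[[0.0025,0.0015,0.16],[0,0,0.016],0.07],[[0.0025,0.0015,0.172],[0,0,0.016],0.07],[[0.0025,0.0015,0.172],[0,0,0.016],0.07],[[0.0025,0.0015,0.172],[0,0,0.016],0.07]]'
python3 - <<'E'
from h import *
im,d,p,T=wrist('w9');P=cloud(d,p,T);M=tool();Q=(P-M[:3,3])@M[:3,:3]
goto(.5141,.2541,.027,np.radians(-92.4))
for sgn in (1,-1):
    k=(Q[...,1]*sgn>.03)&(Q[...,1]*sgn<.055)&(abs(Q[...,0])<.02)&(Q[...,2]<.03)
    q=Q[k];print(len(q),q[:,2].max().round(4),np.percentile(q[:,2],[90,98]).round(4),'inner y',abs(q[:,1]).min().round(4))
# long edges of the panel in tool frame, from its depth step
k=(P[...,2]>.009)&(P[...,2]<.018)&(abs(Q[...,1])<.05)&(Q[...,0]>.025)&(Q[...,0]<.07)
q=Q[k];print('panel y',np.percentile(q[:,1],[.5,99.5]).round(4))
E
```

```text
shift [0.0027 0.0016 0.1722] turn [-0.0007  0.0009  0.0169]
time: 12.97
tool_pos: [0.5133, 0.2542, 0.049]
tcp_rot: [2.176, -2.264, -0.001]
ft_force: [-0.5, 0.6, 0.3]
opening: 0.0699
grip_force: 0.0
shift [0.0004 0.0001 0.023 ] turn [-0.0004  0.0004  0.0017]
8738 0.0192 [0.0016 0.0129] inner y 0.03
9230 0.02 [0.0012 0.0132] inner y 0.03
panel y [-0.0294  0.0297]
```

```bash
python3 -m jog '[[[0,0,0.01],[0,0,0],0.07],[[0,0,0.018],[0,0,0],0.07],[[0,0,0.022],[0,0,0],0.07],[[0,0,0.025],[0,0,0],0.07],[[0,0,0.026],[0,0,0],0.07],[[0,0,0.026],[0,0,0],0.07]]'
python3 -m jog '[[[0,0,0],[0,0,0],0.065],[[0,0,0],[0,0,0],0.06],[[0,0,0],[0,0,0],0.05],[[0,0,0],[0,0,0],0.05],[[0,0,0],[0,0,0],0.05],[[0,0,0],[0,0,0],0.05]]' 40
```

```text
time: 13.52
tool_pos: [0.5136, 0.2531, 0.0235]
tcp_rot: [2.174, -2.267, -0.0]
ft_force: [-0.8, -0.3, 0.0]
opening: 0.0699
grip_force: 0.0
time: 14.02
tool_pos: [0.5141, 0.2534, 0.0245]
tcp_rot: [-2.174, 2.267, -0.001]
ft_force: [-0.8, -0.7, 5.5]
opening: 0.0584
grip_force: 43.8
```

```bash
python3 -m jog '[[[0,0,-0.005],[0,0,0],0.05],[[0,0,-0.015],[0,0,0],0.05],[[0,0,-0.03],[0,0,0],0.05],[[0,0,-0.05],[0,0,0],0.05],[[0,0,-0.07],[0,0,0],0.05],[[0,0,-0.085],[0,0,0],0.05],[[0,0,-0.095],[0,0,0],0.05],[[0,0,-0.1],[0,0,0],0.05],[[0,0,-0.1],[0,0,0],0.05]]'
python3 - <<'E'
from h import *
im,d,p,T=wrist('w10');P=cloud(d,p,T);M=tool();Q=(P-M[:3,3])@M[:3,:3]
k=(abs(Q[...,1])<.025)&(Q[...,2]>.003)&(Q[...,2]<.02)&(Q[...,0]>.01)&(Q[...,0]<.1)
q=Q[k];A=np.linalg.lstsq(np.c_[q[:,:2],np.ones(len(q))],q[:,2],rcond=None)[0]
print(len(q),'tilt x,y,z0',A.round(4),'x max',q[:,0].max().round(4))
a=np.radians(177.4);goto(.5065,-.267,.11,a);goto(.5065,-.10,.12,a)
E
```

```text
time: 14.77
tool_pos: [0.5145, 0.2536, 0.125]
tcp_rot: [-2.173, 2.266, -0.001]
ft_force: [0.5, 0.4, -0.9]
opening: 0.0587
grip_force: 43.2
22367 tilt x,y,z0 [0.0012 0.0012 0.0101] x max 0.0783
shift [ 0.5202 -0.0143  0.0139] turn [-2.0000e-04  5.0000e-04  1.5746e+00]
shift [ 0.3533 -0.0073  0.0039] turn [-2.0000e-04  5.0000e-04  1.5746e+00]
```

The panel is held level (tilt 0.001 rad). I'll carry it to the rack while turning 90°.

```bash
python3 -m jog '[[[0.01,0,0],[0,0,0.03],0.05],[[0.03,0,0],[0,0,0.09],0.05],[[0.055,-0.001,0],[0,0,0.165],0.05],[[0.085,-0.002,0],[0,0,0.255],0.05],[[0.115,-0.003,0],[0,0,0.35],0.05],[[0.145,-0.004,0],[0,0,0.44],0.05],[[0.175,-0.005,0],[0,0,0.53],0.05],[[0.205,-0.006,0],[0,0,0.62],0.05],[[0.235,-0.007,0],[0,0,0.71],0.05],[[0.265,-0.007,0],[0,0,0.8],0.05]]'
python3 -c "
from h import *
a=np.radians(177.4);goto(.5065,-.267,.11,a)"
```

```text
time: 15.65
tool_pos: [0.5083, -0.0138, 0.1226]
tcp_rot: [1.11, -2.936, -0.001]
ft_force: [0.2, -0.2, -1.1]
opening: 0.0586
grip_force: 43.1
shift [ 0.1689 -0.1886  0.0127] turn [ 5.000e-04 -2.500e-03  7.685e-01]
```

```bash
python3 -m jog '[[[0.019,-0.021,0],[0,0,0.088],0.05],[[0.038,-0.043,0],[0,0,0.176],0.05],[[0.058,-0.065,0.002],[0,0,0.264],0.05],[[0.078,-0.087,0.004],[0,0,0.35],0.05],[[0.098,-0.109,0.006],[0,0,0.44],0.05],[[0.118,-0.131,0.008],[0,0,0.53],0.05],[[0.138,-0.153,0.01],[0,0,0.62],0.05],[[0.154,-0.171,0.012],[0,0,0.7],0.05],[[0.164,-0.183,0.012],[0,0,0.75],0.05],[[0.169,-0.188,0.012],[0,0,0.769],0.05]]'
python3 -m jog '[[[0,0,0],[0,0,0],0.05],[[0,0,0],[0,0,0],0.05]]'
python3 - <<'E'
from h import *
im,d,p,T=wrist('w11')
a=np.radians(177.4);goto(.5065,-.267,.052,a)
E
```

```text
time: 16.48
tool_pos: [0.5076, -0.267, 0.1103]
tcp_rot: [-0.071, -3.139, -0.0]
ft_force: [0.8, 0.2, -0.7]
opening: 0.059
grip_force: 43.1
time: 16.65
tool_pos: [0.508, -0.2641, 0.111]
tcp_rot: [-0.063, -3.139, -0.002]
ft_force: [-0.5, 1.0, -1.0]
opening: 0.0587
grip_force: 43.1
shift [ 0.0015 -0.0035  0.0592] turn [ 0.0013 -0.0016  0.0065]
```

View pics/w11.png

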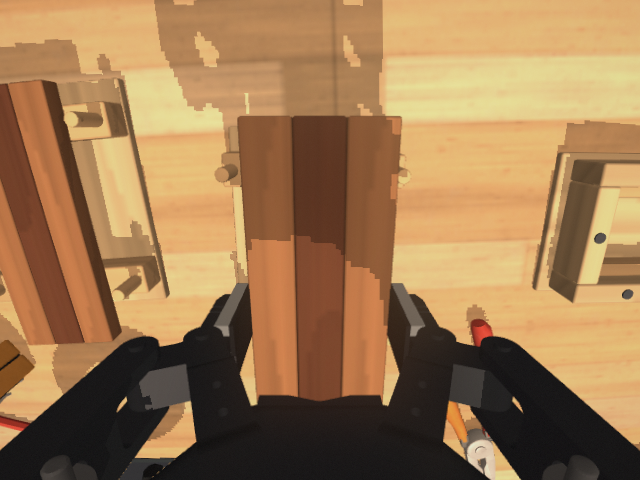

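The panel (columns 240–400) hangs centred over the rack, with dowel tops at (227,172) and (403,174). I'll lower it with a 3.5 mm sideways correction.

```bash
python3 -m jog '[[[0.001,-0.0035,0.008],[0,0,0.0065],0.05],[[0.001,-0.0035,0.018],[0,0,0.0065],0.05],[[0.001,-0.0035,0.03],[0,0,0.0065],0.05],[[0.001,-0.0035,0.042],[0,0,0.0065],0.05],[[0.001,-0.0035,0.05],[0,0,0.0065],0.05],[[0.001,-0.0035,0.054],[0,0,0.0065],0.05],[[0.001,-0.0035,0.056],[0,0,0.0065],0.05],[[0.001,-0.0035,0.057],[0,0,0.0065],0.05],[[0.001,-0.0035,0.057],[0,0,0.0065],0.05]]'
python3 -m jog '[[[0,0,0.001],[0,0,0],0.05],[[0,0,0.0015],[0,0,0],0.05],[[0,0,0.002],[0,0,0],0.05],[[0,0,0.002],[0,0,0],0.05]]'
python3 -c "
from h import *
goto(.5065,-.267,.0505,np.radians(177.4))"
```

```text
time: 17.45
tool_pos: [0.5081, -0.268, 0.0549]
tcp_rot: [0.072, 3.14, -0.0]
ft_force: [0.2, 0.4, -0.6]
opening: 0.0589
grip_force: 43.2
time: 17.78
tool_pos: [0.508, -0.2682, 0.053]
tcp_rot: [0.073, 3.14, -0.0]
ft_force: [0.0, -0.1, -1.3]
opening: 0.0589
grip_force: 43.2
shift [0.0015 0.0011 0.0025] turn [-0.0002  0.0004 -0.001 ]
```

```bash
python3 -m jog '[[[0,0,0.0005],[0,0,0],0.05],[[0,0,0.001],[0,0,0],0.05],[[0,0,0.0015],[0,0,0],0.05],[[0,0,0.002],[0,0,0],0.05],[[0,0,0.002],[0,0,0],0.05]]'
```

```text
time: 18.2
tool_pos: [0.5078, -0.268, 0.0507]
tcp_rot: [-0.073, -3.141, -0.0]
ft_force: [-0.0, -0.4, -1.3]
opening: 0.0591
grip_force: 43.2
```

```bash
python3 -m jog '[[[0,0,0.0005],[0,0,0],0.05],[[0,0,0.001],[0,0,0],0.05],[[0,0,0.0012],[0,0,0],0.05],[[0,0,0.0012],[0,0,0],0.05]]'
```

```text
time: 18.53
tool_pos: [0.5079, -0.2681, 0.0505]
tcp_rot: [0.073, 3.14, -0.0]
ft_force: [-2.0, 1.3, 5.9]
opening: 0.0588
grip_force: 43.8
```

Contact with the bearers. Releasing and rising.

```bash
python3 -m jog '[[[0,0,0],[0,0,0],0.064],[[0,0,0],[0,0,0],0.07],[[0,0,0],[0,0,0],0.075],[[0,0,0],[0,0,0],0.075],[[0,0,-0.01],[0,0,0],0.075],[[0,0,-0.03],[0,0,0],0.075],[[0,0,-0.06],[0,0,0],0.085],[[0,0,-0.1],[0,0,0],0.085],[[0,0,-0.14],[0,0,0],0.085],[[0,0,-0.16],[0,0,0],0.085]]'
python3 -m jog '[[[0,0,-0.02],[0,0,0],0.085],[[0,0,-0.02],[0,0,0],0.085],[[0,0,-0.02],[0,0,0],0.085]]'
python3 - <<'E'
from h import *
im,d,p,T=wrist('w12');P=cloud(d,p,T);Z=P[...,2]
k=((Z>.034)&(Z<.046)&(abs(P[...,1]+.267)<.042)).astype(np.uint8)*255
k=cv2.morphologyEx(k,cv2.MORPH_OPEN,np.ones((7,7)))
c=max(cv2.findContours(k,0,1)[0],key=cv2.contourArea);m=np.zeros_like(k);cv2.drawContours(m,[c],-1,255,-1)
q=P[(m>0)&(k>0)];print('panel',cv2.minAreaRect(np.float32(q[:,:2]*1000)))
A=np.linalg.lstsq(np.c_[q[:,:2]-q[:,:2].mean(0),np.ones(len(q))],q[:,2],rcond=None)[0];print('tilt,z',A.round(4))
E
```

```text
time: 19.37
tool_pos: [0.5096, -0.269, 0.2153]
tcp_rot: [0.073, 3.134, -0.005]
ft_force: [1.0, -1.0, -0.8]
opening: 0.0852
grip_force: 0.0
time: 19.62
tool_pos: [0.5086, -0.2685, 0.2313]
tcp_rot: [0.073, 3.138, -0.003]
ft_force: [-0.4, -0.1, 0.6]
opening: 0.0851
grip_force: 0.0
panel ((509.0892333984375, -267.2358093261719), (60.055381774902344, 159.47203063964844), 87.40951538085938)
tilt,z [0.0008 0.0002 0.0393]
```

View pics/w12.png

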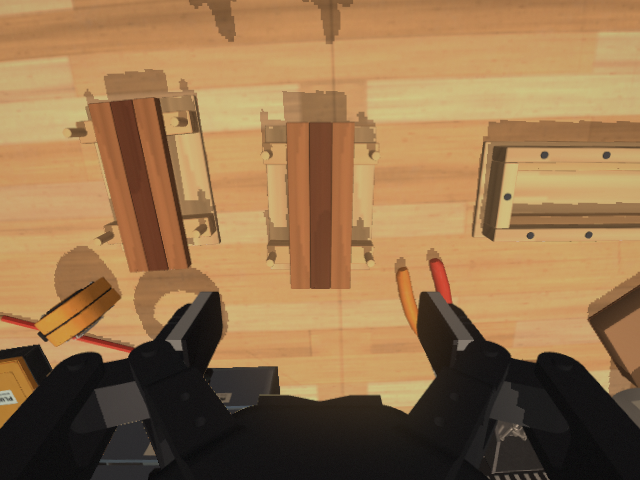

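The panel lies flat on both bearers between the four dowels, at px (288–353, 122–288). It is 3 mm off the rack's centre along its length, under 1 mm across, square and level. The dry panel looks undisturbed, so I'm handing in.

```bash
python3 -c "
from station import bot
print(bot.hand_in())"
```

```text
the job is handed in; nothing more can be done
None
```

I handed the job in at about 20 s, with no verdict returned: the panel lies level and square on the empty rack, about 3 mm off centre lengthwise and under 1 mm across; the lifter was left flat on the bench, and the dry panel looked undisturbed.

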